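# Find the loaded sample cassette by its weight and load it into the microscope

## Robot

A 6-joint arm with a two-finger parallel gripper is mounted at the origin on the work surface. World frame = base frame: x ahead of the robot, y to its left, z up, the work surface at z = 0. Lengths are in m, angles in rad, forces in N, time in s.
With the tool pointing down it reaches from about 0.25 to 0.725 m from the base axis. Payload 4 kg.
Tool frame: the origin (TCP) lies on the mounting face of the last link; the fingertips stand 173 mm ahead of it and the grasp point (between the pads) lies 155 mm ahead of it; z points along the fingers, y is the direction in which the jaws open and shut (so a half turn about z gives the same grasp; the last joint's range is limited). The gripper opens to 85 mm and grips with 20 to 120 N. Pads are 22 mm wide; open, the fingers measure 114 mm over their backs; the gripper's body (76 mm by 85 mm) begins 54 mm behind the grasp point. The pads swing forward as they close: fully open they stand 13 mm farther back than shut.
Start: joints at [-1.314, 0.241, 0.005, 1.335, 0, 1.571], TCP at [0.127, -0.484, 0.405] pointing down, gripper open.
Joint ranges: [-2.72, 2.72], [-1.05, 1.87], [-1.09, 1.28], [-1.99, 2.15], [-1.42, 1.44], [-3.14, 3.14]. Speed limits (rad/s): [2.79, 2.79, 3.14, 3.14, 3.14, 3.14].

## Interface

Orientations are given as a unit quaternion [x, y, z, w].
In Python, from cell import env gives the robot as it stands.
- The arm moves only by the tool apply_moves, never from a script. Its argument "motion" is a list of rows, each an object with "jaw": the finger opening in cm, from 0 to 8.54; "translation": the shift along the world's x, y, z in cm, a list of three; "turn": the turn, a rotation vector about the world's x, y, z in rad, a list of three. A call has 1 to 12 rows; each row is the pose to reach, as a shift and turn from the pose measured when the call began; what a row does not reach only later rows make up. A row lasts 1/8 s, in which the tool goes at most 62.5 mm and 10.7 degrees, less where a joint would pass 70% of its speed; a pose out of reach is approached as far as the arm can. A call with a gripper value outside its range is refused whole. The fingers move at their own pace and stop on an object; "squeeze" is the grip in N (left out, the last holds). Time passes only in rows, so rows that repeat a pose let the fingers close. It gives the time, the measured TCP pose, the force and the opening at its end, in the units of the state.
- env.read_state(): the state, without advancing time (a new reading comes with each control period).
- env.capture(name): name is "scene" or "top"; returns the picture (384x512x3 uint8, red, green, blue); there is no depth.
- env.calibration(name): a dict with "fx", "fy", "cx", "cy" (pixels), "dist_coeffs" ([k1, k2, p1, p2, k3] as OpenCV has them; the pictures are not rectified), "origin" and "rotation" of the camera in the world. Camera axes: x right, y down, z forward; pixel columns grow to the right and rows downward; lengths in m; the calibration is good to about 2 mm. A picture is of the moment at which its call begins. calibration takes no time and is no camera call.
- env.close_job(): hands the job in, once; it reports no verdict.
The state is a dict: "t": time; "joint_positions": joint angles; "joint_vel": joint speeds; "tau": joint torques, N m; "eef_pos": TCP position; "eef_rot": TCP orientation; "contact_force": force on the tool from outside, world axes, zero at the start; "ft_torque": the same for the moment, N m; "gripper_width": finger opening in m.
Only numpy, scipy, OpenCV 4.12 (cv2) and the standard library are available. Lean on these libraries where they do the work, as an engineer would, in place of code of your own. Each camera call takes 0.05 s, during which the arm holds its last target.

## Task

One of the three look-alike white cassettes in the grey tray holds the glass sample; you can tell it only by its weight, so lift them by their orange fins and feel which is the heavy one. Set the heavy one down gently in the nest with the blue rim on the microscope's loading carriage, its long side along the nest's, while the carriage is still out, let go, and then push the carriage by its upright blue plate fully home under the objective. Keep the cassettes level, leave the two light ones seated in tray pockets, and do not disturb the bottle, the spare objective or the slide box.

Things in the scene. Friction and masses are not known exactly. Their poses are not given: they have to be found in the camera images.
- tray: fixed grey tray, 121 (x) x 237 (y) x 46 mm high; origin at the centre of its underside, z up. Three pockets 93 (x) x 59 (y) mm, 40 mm deep, centred at y = -75, 0 and +75 mm; pocket floor 6 mm above the origin. A cassette held off-centre rubs on a pocket wall, which falsifies its weight by a few N until the side force is relieved
- cassette_a_center (a point): closed white box, 90 (x) x 56 (y) x 40 mm high, loose in a tray pocket with 1.5 mm play a side, its lid flush with the tray's top; its only grip is the orange upright fin on the middle of the lid: 12 mm thick (x), 44 mm long (y), 34 mm high, so 74 mm high overall. Point: its centre half-way up, 37 mm above its underside, 20 mm below the fin's middle; z up
- cassette_b_center (a point): as cassette_a. All three look alike: one holds a glass block (0.48 to 0.72 kg in all), the others a light blank (0.16 to 0.21 kg in all); which is which is drawn anew each time, whatever the name, and shows only in the weight
- cassette_c_center (a point): as cassette_a
- nest (a point): centre of the nest's floor, 36 mm above the table, moves with the carriage; x along the nest's long side, y the way the carriage slides home, to the column. Inside of the rim 100 (x) x 66 (y) mm, rim 8 mm high. A 34 mm wide objective, tip 170 mm above the table, hangs 150 mm further along y than the nest's outermost place; above it, from 254 mm up, a 68 mm wide head
- push_plate (a point): middle of the pushing face of the carriage's upright blue plate, 80 mm wide (x), 10 mm thick, its top 82 mm and its foot 36 mm above the table, this point at 59 mm; the face looks to -y of the nest's axes, 135 mm behind the nest's centre; axes as the nest's
- carriage (a joint): travel of the carriage along the nest's y, m: 0 fully out, 0.15 fully home against a hard stop; starts at 0 to 0.02; about 2.5 N of friction, no spring
- bottle_center (a point): bystander: amber bottle, 56 mm across, 130 mm high; point half-way up
- objective_center (a point): bystander: spare brass objective standing upright, 36 mm across, 72 mm high; point half-way up
- slide_box_center (a point): bystander: closed blue box, 100 x 85 x 35 mm; point half-way up
Things that resemble listed ones, but are neither listed nor needed, are in the scene too. Leave any purple or yellow look-alike of the part that bears cassette_b_center alone. Leave any green look-alike of the part that bears cassette_c_center alone.

How it is judged:
On the way, in this order (a step that is already met when the one before it is completed fails the run):
1. the heavy cassette lies released in the nest while the carriage is still out (travel under 0.06 m) (value of joint carriage below 0.06 m and ((x of cassette_a_center in the frame of nest between -0.008 and 0.008 m and y of cassette_a_center in the frame of nest between -0.008 and 0.008 m and z of cassette_a_center in the frame of nest between 0.033 and 0.041 m and angle between cassette_a_center's own z axis and vertical below 0.06 rad and contact force between cassette_a and carriage above 3.5 N and contact force between cassette_a and the fingers below 0.1 N) or (x of cassette_b_center in the frame of nest between -0.008 and 0.008 m and y of cassette_b_center in the frame of nest between -0.008 and 0.008 m and z of cassette_b_center in the frame of nest between 0.033 and 0.041 m and angle between cassette_b_center's own z axis and vertical below 0.06 rad and contact force between cassette_b and carriage above 3.5 N and contact force between cassette_b and the fingers below 0.1 N) or (x of cassette_c_center in the frame of nest between -0.008 and 0.008 m and y of cassette_c_center in the frame of nest between -0.008 and 0.008 m and z of cassette_c_center in the frame of nest between 0.033 and 0.041 m and angle between cassette_c_center's own z axis and vertical below 0.06 rad and contact force between cassette_c and carriage above 3.5 N and contact force between cassette_c and the fingers below 0.1 N))), for 0.2 s.
2. the carriage has been pushed fully home (value of joint carriage above 0.145 m), for 0.1 s.
At the end, for the whole second after the job is handed in: carriage home (travel over 0.145 m) and still; one cassette released and level (0.06 rad) in the nest, within 8 mm of its centre along x and y, resting on it with over 3.5 N (only the loaded one does); the other two seated in tray pockets (centre 38 to 47 mm above the tray's underside) (value of joint carriage above 0.145 m and velocity of joint carriage below 0.01 m/s and ((x of cassette_a_center in the frame of nest between -0.008 and 0.008 m and y of cassette_a_center in the frame of nest between -0.008 and 0.008 m and z of cassette_a_center in the frame of nest between 0.033 and 0.041 m and angle between cassette_a_center's own z axis and vertical below 0.06 rad and contact force between cassette_a and carriage above 3.5 N and contact force between cassette_a and the fingers below 0.1 N and x of cassette_b_center in the frame of tray between -0.006 and 0.006 m and y of cassette_b_center in the frame of tray between -0.085 and 0.085 m and z of cassette_b_center in the frame of tray between 0.038 and 0.047 m and x of cassette_c_center in the frame of tray between -0.006 and 0.006 m and y of cassette_c_center in the frame of tray between -0.085 and 0.085 m and z of cassette_c_center in the frame of tray between 0.038 and 0.047 m) or (x of cassette_b_center in the frame of nest between -0.008 and 0.008 m and y of cassette_b_center in the frame of nest between -0.008 and 0.008 m and z of cassette_b_center in the frame of nest between 0.033 and 0.041 m and angle between cassette_b_center's own z axis and vertical below 0.06 rad and contact force between cassette_b and carriage above 3.5 N and contact force between cassette_b and the fingers below 0.1 N and x of cassette_a_center in the frame of tray between -0.006 and 0.006 m and y of cassette_a_center in the frame of tray between -0.085 and 0.085 m and z of cassette_a_center in the frame of tray between 0.038 and 0.047 m and x of cassette_c_center in the frame of tray between -0.006 and 0.006 m and y of cassette_c_center in the frame of tray between -0.085 and 0.085 m and z of cassette_c_center in the frame of tray between 0.038 and 0.047 m) or (x of cassette_c_center in the frame of nest between -0.008 and 0.008 m and y of cassette_c_center in the frame of nest between -0.008 and 0.008 m and z of cassette_c_center in the frame of nest between 0.033 and 0.041 m and angle between cassette_c_center's own z axis and vertical below 0.06 rad and contact force between cassette_c and carriage above 3.5 N and contact force between cassette_c and the fingers below 0.1 N and x of cassette_a_center in the frame of tray between -0.006 and 0.006 m and y of cassette_a_center in the frame of tray between -0.085 and 0.085 m and z of cassette_a_center in the frame of tray between 0.038 and 0.047 m and x of cassette_b_center in the frame of tray between -0.006 and 0.006 m and y of cassette_b_center in the frame of tray between -0.085 and 0.085 m and z of cassette_b_center in the frame of tray between 0.038 and 0.047 m))); the robot touches nothing.
It fails at once if a cassette is tilted by more than 0.35 rad (angle between any of cassette_a_center, cassette_b_center, cassette_c_center's own z axis and vertical above 0.35 rad).
It fails at once if a cassette is dropped or thrown into the nest (still faster than 0.3 m/s within 3 mm of its floor) (((horizontal distance between cassette_a_center and nest below 0.03 m and z of cassette_a_center in the frame of nest below 0.04 m and linear speed of cassette_a above 0.3 m/s) or (horizontal distance between cassette_b_center and nest below 0.03 m and z of cassette_b_center in the frame of nest below 0.04 m and linear speed of cassette_b above 0.3 m/s) or (horizontal distance between cassette_c_center and nest below 0.03 m and z of cassette_c_center in the frame of nest below 0.04 m and linear speed of cassette_c above 0.3 m/s)) and velocity of joint carriage below 0.1 m/s).
It fails at once if a bystander is moved by more than 20 mm (distance of any of bottle_center, objective_center, slide_box_center from where it was at the start of the episode above 0.02 m).
It also fails if it takes over 64 s, if anything falls off the work surface, if the arm or the gripper's body presses on something with over 40 N, if the wrist force passes 120 N, or if a joint passes its speed limit or range.

## Working session

There is one attempt and no reset: what is moved stays moved. The work goes in short steps, Python scripts to look and compute and a tool call to move; the robot and the scene stay as the last step left them, time stands still between calls to the robot, and variables do not carry over. Pictures are saved under pics/ and viewed, and the job is handed in when it is done.

Besides the shell and the picture viewer there is one more tool, called after "Request:" by a JSON object that holds its "api" and its "payload". apply_moves: Moves the arm, as the interface text tells. Its arguments: {"type":"object","properties":{"motion":{"type":"array","items":{"type":"object","properties":{"jaw":{"type":"number"},"translation":{"type":"array","items":{"type":"number"}},"turn":{"type":"array","items":{"type":"number"}}}}},"squeeze":{"type":"number"}},"required":["motion"]}

```bash
mkdir -p pics; ls
python3 - <<'E'
from cell import env
import cv2,json
for n in("scene","top"):
    im=env.capture(n); cv2.imwrite(f"pics/{n}0.png",im[:,:,::-1]); print(n,env.calibration(n))
print(env.read_state())
E
```

```text
pics
scene {'fx': 368.3926487355745, 'fy': 368.3926487355745, 'cx': 262.4201479741598, 'cy': 189.33989290600294, 'dist_coeffs': array([-0.04419053,  0.        ,  0.        ,  0.        ,  0.        ]), 'origin': array([ 1.03704023, -0.58129373,  0.67098933]), 'rotation': array([ 0.84432837,  0.33924484, -0.15332846, -0.38537375])}
top {'fx': 485.97149564784513, 'fy': 485.97149564784513, 'cx': 261.51900842494354, 'cy': 194.32798092421862, 'dist_coeffs': array([-0.12193651,  0.        ,  0.        ,  0.        ,  0.        ]), 'origin': array([ 0.47887198, -0.07493662,  1.54856954]), 'rotation': array([ 0.71258167, -0.70084355,  0.02810803, -0.01598828])}
{'t': 0.1, 'joint_positions': array([-1.31400819e+00,  2.41331152e-01,  3.84468238e-03,  1.33523519e+00,
        3.09386819e-06,  1.57078616e+00]), 'joint_vel': array([ 0.00152857, -0.00216947,  0.00282496,  0.00185366, -0.00024011,
        0.00111518]), 'tau': array([-6.84640509e-04, -3.73137438e+01,  2.53010291e+01,  1.09180095e-02,
        6.52511858e-05, -8.56595008e-07]), 'eef_pos': array([ 0.12692378, -0.48336049,  0.40389948]), 'eef_rot': array([ 9.91767688e-01,  1.28046579e-01, -1.21722293e-04, -9.54941218e-04]), 'contact_force': array([-0.11520052, -0.13229849,  0.56515117]), 'ft_torque': array([ 0.01340614, -0.02545841,  0.01367687]), 'gripper_width': 0.08577316276145358}
```

View pics/scene0.png

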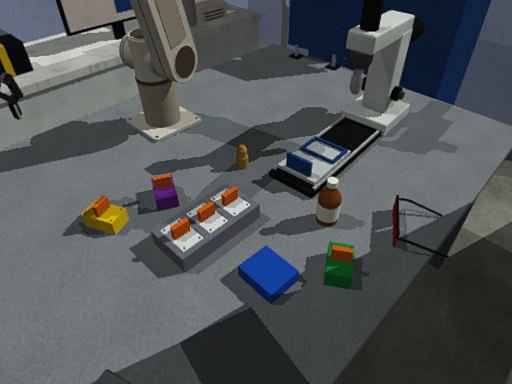

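View pics/top0.png

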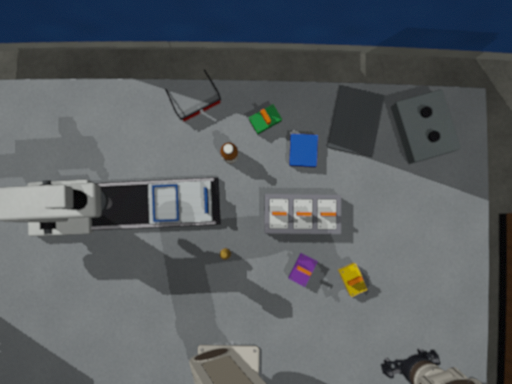

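Cassettes wanted: white ones in the grey tray, top px (279,213), (303,213), (328,213). Not wanted: purple (304,270), yellow (352,280), green (265,118). The nest is the blue rim at top px (165,203) and the push plate is at (208,200). The bottle is at (229,150), the brass objective at (225,254) and the slide box at (303,150).

```bash
cat > h.py <<'E'
import numpy as np,cv2
from scipy.spatial.transform import Rotation as R
from cell import env
def ray(n,px):
    c=env.calibration(n);K=np.array([[c['fx'],0,c['cx']],[0,c['fy'],c['cy']],[0,0,1]])
    p=cv2.undistortPoints(np.array(px,float).reshape(-1,1,2),K,c['dist_coeffs']).reshape(-1,2)
    d=np.c_[p,np.ones(len(p))]@R.from_quat(c['rotation']).as_matrix().T
    return c['origin'],d
def plane(n,px,z):
    o,d=ray(n,px); return o+d*((z-o[2])/d[:,2])[:,None]
def proj(n,P):
    c=env.calibration(n);K=np.array([[c['fx'],0,c['cx']],[0,c['fy'],c['cy']],[0,0,1]])
    r=R.from_quat(c['rotation']).inv()
    return cv2.projectPoints(np.array(r.apply(np.array(P,float).reshape(-1,3)-c['origin'])),np.zeros(3),np.zeros(3),K,c['dist_coeffs'])[0].reshape(-1,2)
def blobs(m,a=8):
    n,l,s,c=cv2.connectedComponentsWithStats(m.astype(np.uint8))
    return [(c[i],s[i],l==i) for i in range(1,n) if s[i,4]>=a]
def rect(m):
    ct,_=cv2.findContours(m.astype(np.uint8),cv2.RETR_EXTERNAL,cv2.CHAIN_APPROX_NONE)
    return cv2.minAreaRect(max(ct,key=cv2.contourArea))
E
cat > m0.py <<'E'
from h import *
im={n:cv2.imread(f"pics/{n}0.png") for n in("scene","top")}
for n in im:
    hsv=cv2.cvtColor(im[n],cv2.COLOR_BGR2HSV);H,S,V=cv2.split(hsv)
    print(n,"ORANGE")
    for c,s,m in blobs((H<16)&(H>4)&(S>170)&(V>120)): print(c.round(1),s, plane(n,[c],.08 if n=="top" else .063)[0].round(4), rect(m))
    print("BLUE")
    for c,s,m in blobs((H>100)&(H<120)&(S>120)&(V>60),15): print(c.round(1),s, plane(n,[c],.044)[0].round(4),plane(n,[c],.082)[0].round(4), rect(m))
for n in im:
    cr=im[n][170:250,130:360] if n=="top" else im[n][120:280,140:400]
    cv2.imwrite(f"pics/crop_{n}.png",cv2.resize(cr,None,fx=3,fy=3,interpolation=cv2.INTER_CUBIC))
print(plane("top",[[225,370]],0),proj("top",[0,0,0]),proj("scene",[0,0,0]))
E
python3 m0.py
```

```text
scene ORANGE
[161.2 176.6] [153 174  17   6  48] [ 0.328 -0.222  0.063] ((161.04705810546875, 176.71176147460938), (2.7116308212280273, 16.703645706176758), 77.47119140625)
[230.1 195.2] [222 187  16  19 170] [ 0.5123 -0.1459  0.063 ] ((229.76966857910156, 195.33145141601562), (11.765976905822754, 18.337963104248047), 57.9946174621582)
[101.5 205. ] [ 93 196  17  21 202] [ 0.3145 -0.3855  0.063 ] ((101.49999237060547, 205.0), (12.020816802978516, 19.091886520385742), 45.0)
[206.5 210.8] [197 202  18  20 198] [ 0.5128 -0.2217  0.063 ] ((206.23072814941406, 210.84613037109375), (12.203402519226074, 19.969207763671875), 56.30992889404297)
[180.7 227.6] [171 218  19  21 223] [ 0.5128 -0.2971  0.063 ] ((180.8076934814453, 227.46151733398438), (12.75810432434082, 19.691856384277344), 56.30992889404297)
[342.3 248.9] [332 246  21   7  88] [ 0.8109 -0.0963  0.063 ] ((342.0899658203125, 248.86997985839844), (20.5060977935791, 4.242640972137451), 8.13010311126709)
BLUE
[122.5   5. ] [115   0  17  12 163] [-1.3383  0.617   0.044 ] [-1.1943  0.5444  0.082 ] ((123.0, 5.5), (11.0, 16.0), 90.0)
[46
[... 1612 characters left out ...]
24), 63.43495178222656)
BLUE
[265.2  21.6] [    0     0   512    53 22455] [ 1.1315 -0.1028  0.044 ] [ 1.1151 -0.1021  0.082 ] ((255.5, 26.0), (52.0, 511.0), 90.0)
[303.2 149.7] [289 134  29  33 894] [ 0.7151 -0.2284  0.044 ] [ 0.7092 -0.2245  0.082 ] ((303.1958312988281, 149.79981994628906), (27.601049423217773, 32.3885612487793), 2.385944128036499)
[164.3 203.4] [153 185  26  36 131] [0.5398 0.2014 0.044 ] [0.5383 0.1944 0.082 ] ((165.5, 202.5), (35.0, 25.0), 90.0)
[205.9 200.8] [205 188   3  25  62] [0.55   0.0721 0.044 ] [0.5482 0.0684 0.082 ] ((206.0, 200.0), (2.0, 24.0), 0.0)
[[ 1.55589424e-02  6.16163291e-03 -2.22044605e-16]] [[226.87455424 374.86829366]] [[163.63945578 121.55146677]]
```

View pics/crop_scene.png

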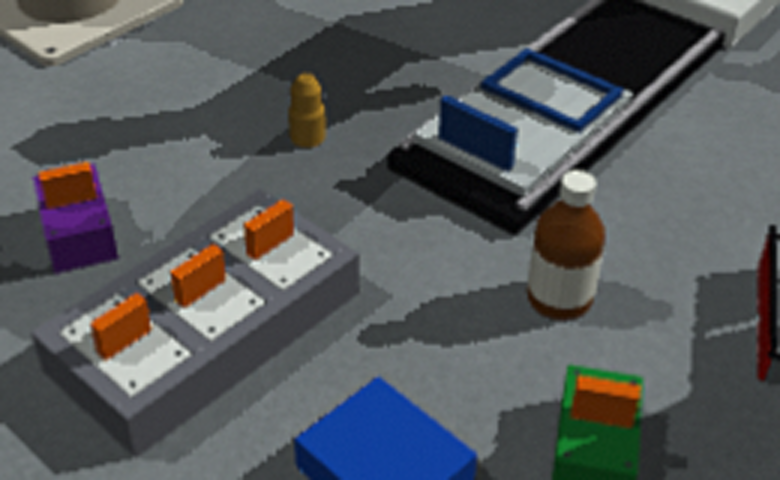

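View pics/crop_top.png

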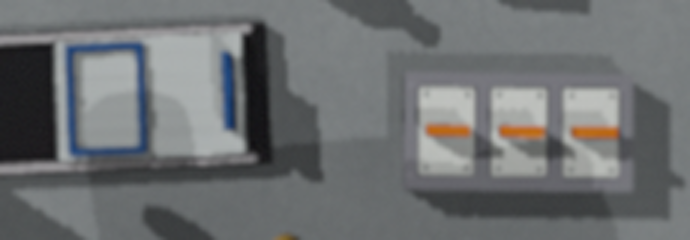

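```bash
cat > m1.py <<'E'
from h import *
k=6
def up(n,x0,y0,x1,y1):
    im=cv2.imread(f"pics/{n}0.png")[y0:y1,x0:x1]
    return cv2.resize(im,None,fx=k,fy=k,interpolation=cv2.INTER_CUBIC)
def back(p,x0,y0): return (np.array(p,float)+.5)/k-.5+np.array([x0,y0])
def quad(n,box,f,z,name,top=1,hull=True):
    u=up(n,*box);H,S,V=cv2.split(cv2.cvtColor(u,cv2.COLOR_BGR2HSV).astype(int))
    B,G,Rr=cv2.split(u.astype(int))
    m=f(H,S,V,B,G,Rr); bl=sorted(blobs(m,k*k*8),key=lambda b:-b[1][4])[:top]
    for c,s,mm in bl:
        ct,_=cv2.findContours(mm.astype(np.uint8),cv2.RETR_EXTERNAL,cv2.CHAIN_APPROX_NONE)
        pts=max(ct,key=cv2.contourArea).reshape(-1,2)
        P=plane(n,back(pts,*box[:2]),z)
        r=cv2.minAreaRect((P[:,:2]*1000).astype(np.float32))
        print(name,n,"center mm",np.round(r[0],1),"size",np.round(r[1],1),"ang",round(r[2],2))
blue=lambda H,S,V,B,G,Rr:(B-Rr>40)
org=lambda H,S,V,B,G,Rr:(Rr-B>60)
quad("top",(145,175,190,235),blue,.044,"nest")
quad("scene",(295,130,352,168),blue,.044,"nest")
quad("top",(198,175,215,225),blue,.082,"plate")
quad("top",(265,200,345,228),org,.080,"fin",3)
quad("top",(262,185,345,240),lambda H,S,V,B,G,Rr:(V>150)&(S<60),.046,"lid",3)
quad("top",(255,180,350,245),lambda H,S,V,B,G,Rr:((B-Rr>6)&(V<125))|(V>140),.046,"tray",1)
E
python3 m1.py
```

```text
nest top center mm [542.4 199.6] size [115.   80.7] ang 3.43
nest scene center mm [542.7 202.8] size [120.   88.3] ang 3.9
plate top center mm [551.7  69.6] size [76.4 10.2] ang 3.49
fin top center mm [ 515.5 -302.2] size [11.6 47.4] ang 0.85
fin top center mm [ 514.5 -227.7] size [45.7 12.4] ang 88.94
fin top center mm [ 515.1 -153.2] size [11.6 43.9] ang 0.92
lid top center mm [ 516.8 -153.2] size [87.7 57.8] ang 0.75
lid top center mm [ 516.  -302.7] size [91.1 57.4] ang 0.9
lid top center mm [ 516.8 -227.9] size [87.9 57.4] ang 0.04
tray top center mm [ 516.9 -152.9] size [90.8 59.3] ang 0.05
```

Close crops confirm the three white cassettes in the grey tray. Measured sizes agree with the given ones: lids about 90x57, fin about 12x45, and plate to nest 130 mm. Fins are at x≈515, y≈-302, -228 and -153 mm. The nest is at (542, 200) with yaw about 3.7°. Next I move above the nearest fin.

Request:
{"api": "apply_moves", "payload": {"motion": [{"jaw": 6, "translation": [38.8, 18.1, -8], "turn": [0, 0, 1.32]}, {"jaw": 6, "translation": [38.8, 18.1, -8], "turn": [0, 0, 1.32]}, {"jaw": 6, "translation": [38.8, 18.1, -8], "turn": [0, 0, 1.32]}, {"jaw": 6, "translation": [38.8, 18.1, -8], "turn": [0, 0, 1.32]}, {"jaw": 6, "translation": [38.8, 18.1, -8], "turn": [0, 0, 1.32]}, {"jaw": 6, "translation": [38.8, 18.1, -8], "turn": [0, 0, 1.32]}, {"jaw": 6, "translation": [38.8, 18.1, -8], "turn": [0, 0, 1.32]}, {"jaw": 6, "translation": [38.8, 18.1, -8], "turn": [0, 0, 1.32]}, {"jaw": 6, "translation": [38.8, 18.1, -8], "turn": [0, 0, 1.32]}, {"jaw": 6, "translation": [38.8, 18.1, -8], "turn": [0, 0, 1.32]}]}}

```text
t: 1.35
eef_pos: [0.5139, -0.3031, 0.3242]
eef_rot: [0.706, 0.708, -0.001, -0.001]
contact_force: [-0.1, -0.3, 0.3]
gripper_width: 0.0601
```

```bash
cat > st.py <<'E'
from h import *
s=env.read_state()
M=R.from_quat(s['eef_rot']).as_matrix()
print("t",round(s['t'],2),"pos",s['eef_pos'].round(4),"ytool",M[:,1].round(4),"ztool",M[:,2].round(4),"F",s['contact_force'].round(2),"T",s['ft_torque'].round(2),"w",round(s['gripper_width'],4),"q",s['joint_positions'].round(2))
E
python3 st.py
```

```text
t 1.35 pos [ 0.5139 -0.3031  0.3242] ytool [ 1.      0.0037 -0.0022] ztool [-2.2e-03 -1.0e-04 -1.0e+00] F [-0.12 -0.25  0.31] T [0.03 0.   0.04] w 0.0601 q [-0.53  0.48  0.13  1.23 -0.    1.03]
```

Request:
{"api": "apply_moves", "payload": {"motion": [{"jaw": 6, "translation": [0.1, 0.1, -5], "turn": [0, 0, 0]}, {"jaw": 6, "translation": [0.1, 0.1, -8], "turn": [0, 0, 0]}, {"jaw": 6, "translation": [0.1, 0.1, -10], "turn": [0, 0, 0]}, {"jaw": 6, "translation": [0.1, 0.1, -10], "turn": [0, 0, 0]}]}}

```text
t: 1.85
eef_pos: [0.513, -0.3027, 0.223]
eef_rot: [0.707, 0.708, -0.001, -0.002]
contact_force: [-0.3, 0.1, -0.7]
gripper_width: 0.0599
```

```bash
python3 st.py
python3 - <<'E'
from h import *
for n in ("scene",):
    im=env.capture(n); cv2.imwrite(f"pics/{n}1.png",cv2.resize(im[150:290,110:300,::-1],None,fx=4,fy=4,interpolation=cv2.INTER_CUBIC))
E
```

```text
t 1.85 pos [ 0.513  -0.3027  0.223 ] ytool [ 1.      0.0012 -0.0053] ztool [-0.0053  0.0017 -1.    ] F [-0.3   0.12 -0.74] T [ 0.06 -0.    0.05] w 0.0599 q [-0.53  0.56 -0.01  1.01 -0.    1.04]
```

View pics/scene1.png

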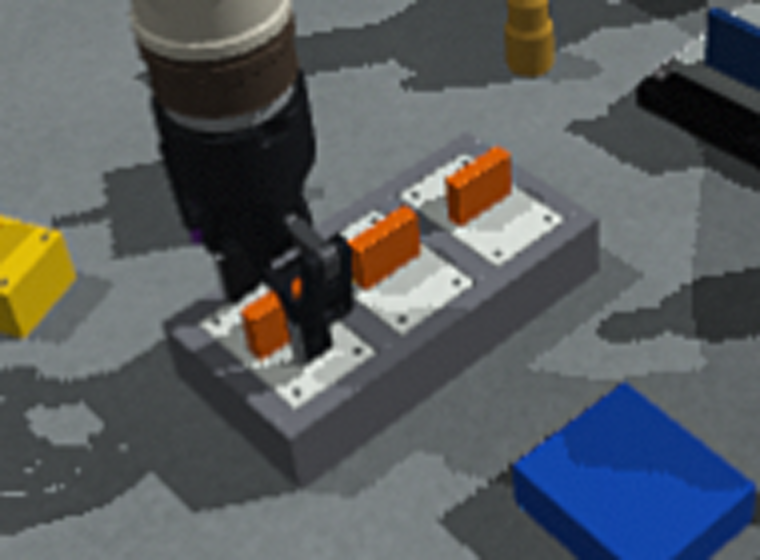

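The fingers straddle the first fin. Closing now.

Request:
{"api": "apply_moves", "payload": {"motion": [{"jaw": 1, "translation": [0.15, 0, 0.1], "turn": [0, 0, 0]}, {"jaw": 1, "translation": [0.15, 0, 0.1], "turn": [0, 0, 0]}, {"jaw": 1, "translation": [0.15, 0, 0.1], "turn": [0, 0, 0]}, {"jaw": 0.5, "translation": [0.15, 0, 0.1], "turn": [0, 0, 0]}, {"jaw": 0.5, "translation": [0.15, 0, 0.1], "turn": [0, 0, 0]}], "squeeze": 50}}

```text
t: 2.52
eef_pos: [0.5156, -0.3032, 0.2267]
eef_rot: [0.707, 0.708, -0.001, -0.0]
contact_force: [-0.8, 0.1, 5.7]
gripper_width: 0.0113
```

```bash
python3 st.py
```

```text
t 2.52 pos [ 0.5156 -0.3032  0.2267] ytool [ 1.      0.0015 -0.0013] ztool [-0.0013 -0.0012 -1.    ] F [-0.8   0.14  5.69] T [-0.04  0.27 -0.06] w 0.0113 q [-0.53  0.56  0.    1.01 -0.    1.04]
```

Request:
{"api": "apply_moves", "payload": {"motion": [{"jaw": 0.5, "translation": [0, 0, 0.5], "turn": [0, 0, 0]}, {"jaw": 0.5, "translation": [0, 0, 1.0], "turn": [0, 0, 0]}, {"jaw": 0.5, "translation": [0, 0, 1.2], "turn": [0, 0, 0]}, {"jaw": 0.5, "translation": [0, 0, 1.2], "turn": [0, 0, 0]}, {"jaw": 0.5, "translation": [0, 0, 1.2], "turn": [0, 0, 0]}]}}

```text
t: 3.15
eef_pos: [0.5155, -0.3031, 0.2383]
eef_rot: [0.707, 0.708, -0.001, -0.0]
contact_force: [-0.3, -1.0, -5.2]
gripper_width: 0.0111
```

```bash
python3 st.py
```

```text
t 3.15 pos [ 0.5155 -0.3031  0.2383] ytool [ 1.      0.0015 -0.0019] ztool [-1.9e-03 -8.0e-04 -1.0e+00] F [-0.26 -1.02 -5.24] T [-0.08 -0.    0.06] w 0.0111 q [-0.53  0.55  0.02  1.04 -0.    1.04]
```

Request:
{"api": "apply_moves", "payload": {"motion": [{"jaw": 0.5, "translation": [0, -0.1, 0.3], "turn": [0, 0, 0]}, {"jaw": 0.5, "translation": [0, -0.1, 0.3], "turn": [0, 0, 0]}, {"jaw": 0.5, "translation": [0, -0.1, 0.3], "turn": [0, 0, 0]}, {"jaw": 0.5, "translation": [0, -0.1, 0.3], "turn": [0, 0, 0]}]}}

```text
t: 3.65
eef_pos: [0.5155, -0.3042, 0.2413]
eef_rot: [0.707, 0.708, -0.001, -0.0]
contact_force: [-0.0, -0.4, -5.6]
gripper_width: 0.0112
```

```bash
python3 st.py
```

```text
t 3.65 pos [ 0.5155 -0.3042  0.2413] ytool [ 1.      0.0014 -0.0018] ztool [-1.8e-03 -9.0e-04 -1.0e+00] F [-0.03 -0.43 -5.64] T [-0.01  0.03 -0.04] w 0.0112 q [-0.53  0.55  0.02  1.05 -0.    1.04]
```

Request:
{"api": "apply_moves", "payload": {"motion": [{"jaw": 0.5, "translation": [0, 0, -0.3], "turn": [0, 0, 0]}, {"jaw": 0.5, "translation": [0, 0, -0.3], "turn": [0, 0, 0]}, {"jaw": 0.5, "translation": [0, 0, -0.3], "turn": [0, 0, 0]}, {"jaw": 0.5, "translation": [0, 0, -0.3], "turn": [0, 0, 0]}]}}

```text
t: 4.15
eef_pos: [0.5155, -0.3042, 0.2383]
eef_rot: [0.707, 0.708, -0.001, -0.0]
contact_force: [0.1, -0.1, -5.7]
gripper_width: 0.0115
```

```bash
python3 st.py
```

```text
t 4.15 pos [ 0.5155 -0.3042  0.2383] ytool [ 1.      0.0015 -0.0018] ztool [-1.8e-03 -9.0e-04 -1.0e+00] F [ 0.05 -0.09 -5.67] T [0.02 0.   0.02] w 0.0115 q [-0.53  0.55  0.02  1.04 -0.    1.04]
```

Weight reads 5.6 N on both the up and down strokes with no side force, so this one (about 0.57 kg) is the heavy cassette. Lifting it clear confirms or refutes that.

Request:
{"api": "apply_moves", "payload": {"motion": [{"jaw": 0.5, "translation": [0, 0, 2], "turn": [0, 0, 0]}, {"jaw": 0.5, "translation": [0, 0, 4], "turn": [0, 0, 0]}, {"jaw": 0.5, "translation": [0, 0, 6], "turn": [0, 0, 0]}, {"jaw": 0.5, "translation": [0, 0, 8], "turn": [0, 0, 0]}, {"jaw": 0.5, "translation": [0, 0, 10], "turn": [0, 0, 0]}, {"jaw": 0.5, "translation": [0, 0, 10], "turn": [0, 0, 0]}, {"jaw": 0.5, "translation": [0, 0, 10], "turn": [0, 0, 0]}]}}

```text
t: 5.03
eef_pos: [0.5153, -0.304, 0.3375]
eef_rot: [0.707, 0.708, -0.001, -0.001]
contact_force: [-0.2, 1.1, -5.4]
gripper_width: 0.0112
```

```bash
python3 st.py
```

```text
t 5.03 pos [ 0.5153 -0.304   0.3375] ytool [ 1.      0.0014 -0.0029] ztool [-2.9e-03 -3.0e-04 -1.0e+00] F [-0.21  1.07 -5.45] T [-0.02 -0.   -0.01] w 0.0112 q [-0.53  0.47  0.16  1.26 -0.    1.04]
```

Hanging free it still reads about 5.5 N, so it is the heavy one. Carrying it over the nest.

Request:
{"api": "apply_moves", "payload": {"motion": [{"jaw": 0.5, "translation": [0.1, 3, 0], "turn": [0, 0, 0]}, {"jaw": 0.5, "translation": [0.3, 8, 0], "turn": [0, 0, 0.01]}, {"jaw": 0.5, "translation": [0.6, 13, 0], "turn": [0, 0, 0.02]}, {"jaw": 0.5, "translation": [0.9, 18, 0], "turn": [0, 0, 0.03]}, {"jaw": 0.5, "translation": [1.2, 23, 0], "turn": [0, 0, 0.03]}, {"jaw": 0.5, "translation": [1.5, 28, 0], "turn": [0, 0, 0.04]}, {"jaw": 0.5, "translation": [1.8, 33, 0], "turn": [0, 0, 0.04]}, {"jaw": 0.5, "translation": [2.1, 38, 0], "turn": [0, 0, 0.05]}, {"jaw": 0.5, "translation": [2.4, 43, 0], "turn": [0, 0, 0.06]}, {"jaw": 0.5, "translation": [2.6, 47, 0], "turn": [0, 0, 0.06]}, {"jaw": 0.5, "translation": [2.7, 50.4, 0], "turn": [0, 0, 0.06]}, {"jaw": 0.5, "translation": [2.7, 50.4, 0], "turn": [0, 0, 0.06]}]}}

```text
t: 6.52
eef_pos: [0.5417, 0.2025, 0.3358]
eef_rot: [0.684, 0.73, -0.002, -0.002]
contact_force: [0.1, 0.1, -5.4]
gripper_width: 0.0111
```

Request:
{"api": "apply_moves", "payload": {"motion": [{"jaw": 0.5, "translation": [0, 0, -1.5], "turn": [0, 0, 0]}, {"jaw": 0.5, "translation": [0, 0, -3], "turn": [0, 0, 0]}, {"jaw": 0.5, "translation": [0, 0, -4.5], "turn": [0, 0, 0]}, {"jaw": 0.5, "translation": [0, 0, -5.5], "turn": [0, 0, 0]}, {"jaw": 0.5, "translation": [0, 0, -5.5], "turn": [0, 0, 0]}, {"jaw": 0.5, "translation": [0, 0, -5.5], "turn": [0, 0, 0]}]}}

```text
t: 7.28
eef_pos: [0.5421, 0.2024, 0.2813]
eef_rot: [0.684, 0.73, -0.001, -0.001]
contact_force: [-0.0, 0.6, -5.4]
gripper_width: 0.011
```

```bash
python3 st.py
python3 - <<'E'
from h import *
a=env.capture("scene");b=env.capture("top")
cv2.imwrite("pics/scene2full.png",a[:,:,::-1]);cv2.imwrite("pics/top2full.png",b[:,:,::-1])
u=lambda im,x0,y0,x1,y1:cv2.resize(im[y0:y1,x0:x1,::-1],(400,round(400*(y1-y0)/(x1-x0))),interpolation=cv2.INTER_CUBIC)
A=u(a,270,80,370,190);B=u(b,130,160,230,270)
cv2.imwrite("pics/both2.png",np.hstack([A,B]))
E
```

```text
t 7.28 pos [0.5421 0.2024 0.2813] ytool [ 0.9979  0.0653 -0.0039] ztool [-3.9e-03 -2.0e-04 -1.0e+00] F [-0.01  0.64 -5.4 ] T [-0.05 -0.   -0.01] w 0.011 q [0.36 0.47 0.01 1.11 0.   1.86]
```

View pics/both2.png

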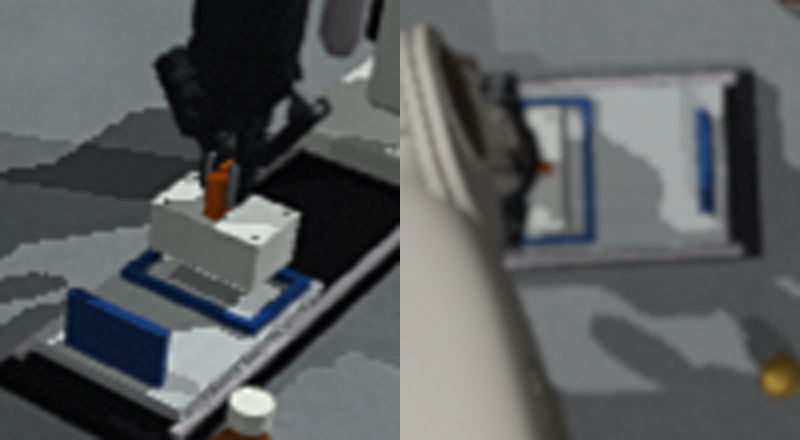

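Run:
```python
from h import *
t=lambda x,y:[130+(x-400)/4-.375,160+y/4-.375]
s=lambda x,y:[270+x/4-.375,80+y/4-.375]
print("lid(-y edge, +x, -x)",plane("top",[t(568,170),t(550,107),t(550,234)],.1006).round(4))
print("rim outer -y edge mid,+x,-x",plane("top",[t(595,170),t(560,98),t(560,243)],.044).round(4))
print("cassette bottom corners (L,near,R) scene",plane("scene",[s(150,248),s(248,292),s(298,255)],.0606).round(4))
print("lid corners (L,near,R) scene",plane("scene",[s(152,206),s(252,247),s(300,212)],.1006).round(4))
print("rim outer corners",plane("scene",[s(121,270),s(253,332),s(322,284)],.044).round(4))
```

```text
lid(-y edge, +x, -x) [[0.5416 0.169  0.1006]
 [0.5885 0.1838 0.1006]
 [0.4936 0.1812 0.1006]]
rim outer -y edge mid,+x,-x [[0.5444 0.1575 0.044 ]
 [0.5999 0.1863 0.044 ]
 [0.4874 0.1833 0.044 ]]
cassette bottom corners (L,near,R) scene [[0.4991 0.1761 0.0606]
 [0.5849 0.1805 0.0606]
 [0.5838 0.2453 0.0606]]
lid corners (L,near,R) scene [[0.5014 0.1703 0.1006]
 [0.5847 0.177  0.1006]
 [0.5831 0.2386 0.1006]]
rim outer corners [[0.4873 0.1583 0.044 ]
 [0.6039 0.1635 0.044 ]
 [0.6061 0.248  0.044 ]]
```

Run:
```python
import cv2
a=cv2.imread("pics/top2full.png")[180:226,150:184]
cv2.imwrite("pics/z2.png",cv2.resize(a,None,fx=12,fy=12,interpolation=cv2.INTER_NEAREST))
b=cv2.imread("pics/scene2full.png")[118:166,296:354]
cv2.imwrite("pics/z2s.png",cv2.resize(b,None,fx=12,fy=12,interpolation=cv2.INTER_NEAREST))
```

```text
(no output)
```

View pics/z2.png

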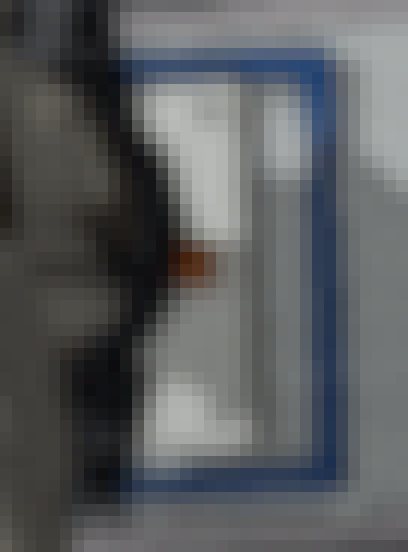

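View pics/z2s.png

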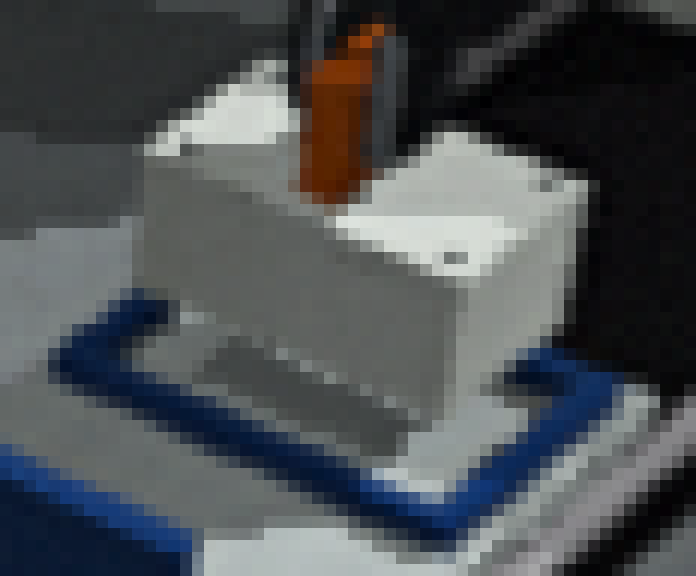

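Run:
```python
from h import *
t=lambda x,y:[150+x/12-.5,180+y/12-.5]
s=lambda x,y:[296+x/12-.5,118+y/12-.5]
p=lambda l,n,q,z:print(l,(plane(n,q,z)[:,:2]*1000).round(1).tolist())
p("T lid -y edge mid, +x end,-x end","top",[t(248,262),t(220,82),t(230,452)],.1006)
p("T bottom -y edge","top",[t(264,262)],.0606)
p("T fin","top",[t(215,265)],.135)
p("T rim outer,inner -y top; ","top",[t(340,262),t(312,262)],.044)
p("T rim +x out,in,-x in,out","top",[t(225,50),t(225,76),t(230,464),t(235,490)],.044)
p("S lid corners L,N,R","scene",[s(145,155),s(462,283),s(590,183)],.1006)
p("S bottom corners L,N,R","scene",[s(135,290),s(440,425),s(568,340)],.0606)
p("S rim top outer L,N,R","scene",[s(50,362),s(445,535),s(628,380)],.044)
p("S rim top inner N","scene",[s(440,500)],.044)
```

```text
T lid -y edge mid, +x end,-x end [[543.9, 173.4], [588.7, 181.7], [496.6, 176.7]]
T bottom -y edge [[545.7, 176.2]]
T fin [[541.5, 175.6]]
T rim outer,inner -y top;  [[546.8, 159.2], [546.7, 166.5]]
T rim +x out,in,-x in,out [[601.3, 190.7], [594.5, 190.5], [494.2, 186.4], [487.5, 185.0]]
S lid corners L,N,R [[498.9, 173.3], [586.6, 180.9], [583.6, 238.1]]
S bottom corners L,N,R [[498.5, 175.1], [586.8, 180.4], [588.4, 231.8]]
S rim top outer L,N,R [[488.7, 155.6], [601.8, 165.0], [597.0, 249.6]]
S rim top inner N [[592.7, 175.7]]
```

Both views agree: the cassette must shift +1.8 mm in x and -3.2 mm in y. Shifting it and lowering slowly.

Request:
{"api": "apply_moves", "payload": {"motion": [{"jaw": 0.5, "translation": [0.2, -0.3, 0], "turn": [0, 0, 0]}, {"jaw": 0.5, "translation": [0.2, -0.3, -0.5], "turn": [0, 0, 0]}, {"jaw": 0.5, "translation": [0.2, -0.3, -1.0], "turn": [0, 0, 0]}, {"jaw": 0.5, "translation": [0.2, -0.3, -1.4], "turn": [0, 0, 0]}, {"jaw": 0.5, "translation": [0.2, -0.3, -1.7], "turn": [0, 0, 0]}, {"jaw": 0.5, "translation": [0.2, -0.3, -2.0], "turn": [0, 0, 0]}, {"jaw": 0.5, "translation": [0.2, -0.3, -2.2], "turn": [0, 0, 0]}, {"jaw": 0.5, "translation": [0.2, -0.3, -2.2], "turn": [0, 0, 0]}, {"jaw": 0.5, "translation": [0.2, -0.3, -2.2], "turn": [0, 0, 0]}]}}

```text
t: 8.5
eef_pos: [0.5442, 0.1996, 0.2598]
eef_rot: [0.684, 0.73, -0.001, -0.001]
contact_force: [0.1, 0.9, -5.1]
gripper_width: 0.0109
```

```bash
python3 st.py
python3 - <<'E'
from h import *
a=env.capture("scene");b=env.capture("top")
cv2.imwrite("pics/scene3full.png",a[:,:,::-1]);cv2.imwrite("pics/top3full.png",b[:,:,::-1])
u=lambda im,x0,y0,x1,y1:cv2.resize(im[y0:y1,x0:x1,::-1],(400,round(400*(y1-y0)/(x1-x0))),interpolation=cv2.INTER_CUBIC)
cv2.imwrite("pics/both3.png",np.hstack([u(a,290,105,360,175),u(b,130,170,200,240)]))
E
```

```text
t 8.5 pos [0.5442 0.1996 0.2598] ytool [ 0.9978  0.0655 -0.003 ] ztool [-3.e-03  2.e-04 -1.e+00] F [ 0.1   0.95 -5.05] T [0.03 0.03 0.01] w 0.0109 q [ 0.35  0.5  -0.01  1.07  0.    1.86]
```

View pics/both3.png

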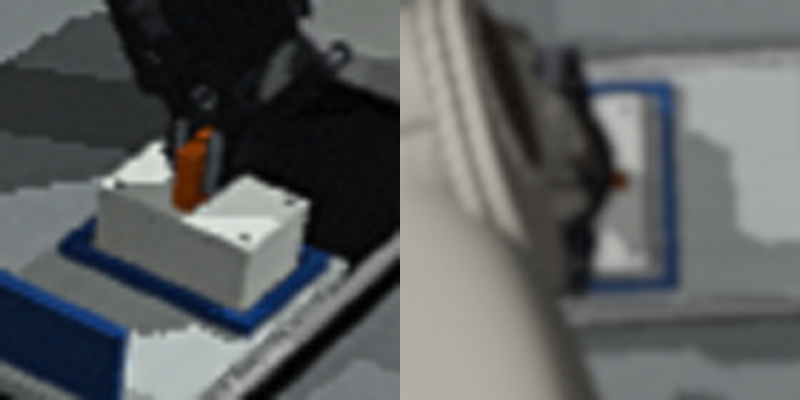

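The cassette is inside the rim and still hanging, so I continue down to the floor.

Request:
{"api": "apply_moves", "payload": {"motion": [{"jaw": 0.5, "translation": [0, 0, -0.15], "turn": [0, 0, 0]}, {"jaw": 0.5, "translation": [0, 0, -0.3], "turn": [0, 0, 0]}, {"jaw": 0.5, "translation": [0, 0, -0.35], "turn": [0, 0, 0]}, {"jaw": 0.5, "translation": [0, 0, -0.35], "turn": [0, 0, 0]}]}}

```text
t: 9.1
eef_pos: [0.5441, 0.1996, 0.2567]
eef_rot: [0.684, 0.73, -0.001, -0.001]
contact_force: [-2.1, -0.3, -0.4]
gripper_width: 0.0112
```

```bash
python3 st.py
```

```text
t 9.1 pos [0.5441 0.1996 0.2567] ytool [ 0.9978  0.0656 -0.0027] ztool [-2.7e-03  3.0e-04 -1.0e+00] F [-2.14 -0.26 -0.38] T [-0.04  0.28 -0.04] w 0.0112 q [ 0.35  0.5  -0.02  1.06  0.    1.86]
```

It rests at the expected height: underside 36 mm and the weight off the tool. Releasing and rising.

Request:
{"api": "apply_moves", "payload": {"motion": [{"jaw": 2.5, "translation": [0, 0, 0], "turn": [0, 0, 0]}, {"jaw": 5, "translation": [0, 0, 0], "turn": [0, 0, 0]}, {"jaw": 5, "translation": [0, 0, 0], "turn": [0, 0, 0]}, {"jaw": 5, "translation": [0, 0, 0.2], "turn": [0, 0, 0]}, {"jaw": 5, "translation": [0, 0, 2], "turn": [0, 0, 0]}, {"jaw": 5, "translation": [0, 0, 5], "turn": [0, 0, 0]}, {"jaw": 5, "translation": [0, 0, 8], "turn": [0, 0, 0]}, {"jaw": 5, "translation": [0, -5, 8], "turn": [0, 0, 0]}, {"jaw": 5, "translation": [1.5, -11, 8], "turn": [0, 0, 0]}, {"jaw": 5, "translation": [1.5, -17, 8], "turn": [0, 0, 0]}, {"jaw": 0, "translation": [1.5, -20, 8], "turn": [0, 0, 0]}, {"jaw": 0, "translation": [1.5, -20, 8], "turn": [0, 0, 0]}]}}

```text
t: 10.6
eef_pos: [0.5591, -0.0027, 0.337]
eef_rot: [0.685, 0.728, -0.001, -0.001]
contact_force: [-0.1, -0.3, 0.2]
gripper_width: 0.0142
```

```bash
python3 st.py
python3 - <<'E'
from h import *
a=env.capture("scene");b=env.capture("top")
cv2.imwrite("pics/scene4.png",a[:,:,::-1]);cv2.imwrite("pics/top4.png",b[:,:,::-1])
u=lambda im,x0,y0,x1,y1:cv2.resize(im[y0:y1,x0:x1,::-1],(400,round(400*(y1-y0)/(x1-x0))),interpolation=cv2.INTER_CUBIC)
cv2.imwrite("pics/both4.png",np.hstack([u(a,250,90,360,200),u(b,130,160,240,270)]))
E
```

```text
t 10.6 pos [ 0.5591 -0.0027  0.337 ] ytool [ 0.9981  0.0614 -0.0024] ztool [-2.4e-03  2.0e-04 -1.0e+00] F [-0.06 -0.33  0.17] T [ 0.05 -0.07  0.05] w 0.0142 q [-0.    0.39  0.04  1.22  0.    1.5 ]
```

View pics/both4.png

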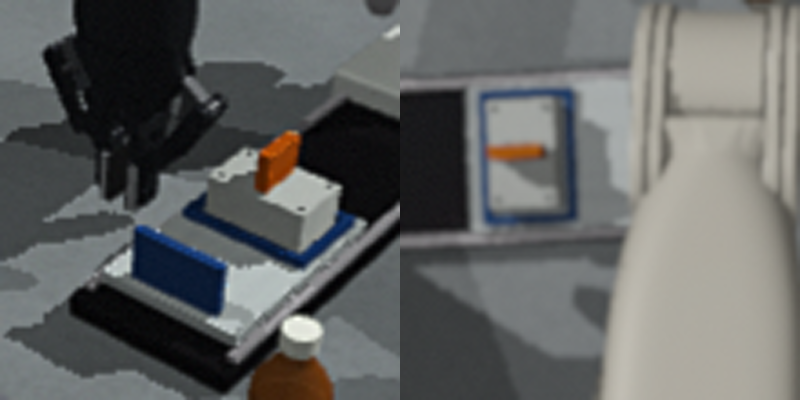

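The cassette is seated centrally in the blue rim (fin at crop px (515,152), rim 482–576). Next, lower the closed fingers behind the push plate.

Request:
{"api": "apply_moves", "payload": {"motion": [{"jaw": 0, "translation": [-0.4, 1, 0], "turn": [0, 0, 0]}, {"jaw": 0, "translation": [-0.4, 1, -3], "turn": [0, 0, 0]}, {"jaw": 0, "translation": [-0.4, 1, -6.5], "turn": [0, 0, 0]}, {"jaw": 0, "translation": [-0.4, 1, -9.5], "turn": [0, 0, 0]}, {"jaw": 0, "translation": [-0.4, 1, -11], "turn": [0, 0, 0]}, {"jaw": 0, "translation": [-0.4, 1, -11], "turn": [0, 0, 0]}, {"jaw": 0, "translation": [-0.4, 1, -11], "turn": [0, 0, 0]}]}}

```text
t: 11.58
eef_pos: [0.5558, 0.0102, 0.2281]
eef_rot: [0.683, 0.73, 0.0, -0.0]
contact_force: [0.3, -0.1, -0.2]
gripper_width: 0.0005
```

```bash
python3 st.py
python3 - <<'E'
from h import *
a=env.capture("scene")
u=lambda im,x0,y0,x1,y1:cv2.resize(im[y0:y1,x0:x1,::-1],(600,round(600*(y1-y0)/(x1-x0))),interpolation=cv2.INTER_CUBIC)
cv2.imwrite("pics/s5.png",u(a,240,90,360,200))
E
```

```text
t 11.57 pos [0.5558 0.0102 0.2281] ytool [ 9.978e-01  6.580e-02 -2.000e-04] ztool [-2.e-04  1.e-03 -1.e+00] F [ 0.29 -0.06 -0.17] T [-0.   -0.   -0.07] w 0.0005 q [ 0.02  0.49 -0.12  0.96  0.    1.52]
```

View pics/s5.png

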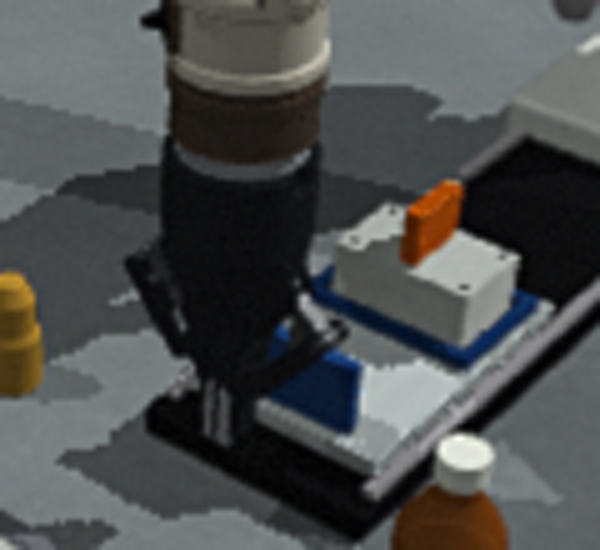

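Request:
{"api": "apply_moves", "payload": {"motion": [{"jaw": 0, "translation": [-0.1, 1.5, -0.4], "turn": [0, 0, 0]}, {"jaw": 0, "translation": [-0.2, 3, -0.5], "turn": [0, 0, 0]}, {"jaw": 0, "translation": [-0.25, 4, -0.5], "turn": [0, 0, 0]}, {"jaw": 0, "translation": [-0.3, 4.5, -0.5], "turn": [0, 0, 0]}, {"jaw": 0, "translation": [-0.35, 5, -0.5], "turn": [0, 0, 0]}, {"jaw": 0, "translation": [-0.4, 5.7, -0.5], "turn": [0, 0, 0]}, {"jaw": 0, "translation": [-0.45, 6.5, -0.5], "turn": [0, 0, 0]}, {"jaw": 0, "translation": [-0.5, 7.3, -0.5], "turn": [0, 0, 0]}, {"jaw": 0, "translation": [-0.55, 8.1, -0.5], "turn": [0, 0, 0]}, {"jaw": 0, "translation": [-0.6, 8.9, -0.5], "turn": [0, 0, 0]}, {"jaw": 0, "translation": [-0.65, 9.7, -0.5], "turn": [0, 0, 0]}, {"jaw": 0, "translation": [-0.7, 10.5, -0.5], "turn": [0, 0, 0]}]}}

```text
t: 13.12
eef_pos: [0.5489, 0.1155, 0.2234]
eef_rot: [0.684, 0.73, 0.001, -0.0]
contact_force: [1.5, -3.2, 0.3]
gripper_width: -0.0001
```

```bash
python3 st.py
```

```text
t 13.12 pos [0.5489 0.1155 0.2234] ytool [9.979e-01 6.550e-02 6.000e-04] ztool [ 5.e-04  1.e-03 -1.e+00] F [ 1.54 -3.17  0.33] T [-0.66 -0.25 -0.01] w -0.0001 q [ 0.21  0.5  -0.11  0.96  0.    1.71]
```

Request:
{"api": "apply_moves", "payload": {"motion": [{"jaw": 0, "translation": [-0.05, 0.8, 0], "turn": [0, 0, 0]}, {"jaw": 0, "translation": [-0.1, 1.6, 0], "turn": [0, 0, 0]}, {"jaw": 0, "translation": [-0.15, 2.4, 0], "turn": [0, 0, 0]}, {"jaw": 0, "translation": [-0.2, 3.2, 0], "turn": [0, 0, 0]}, {"jaw": 0, "translation": [-0.25, 4.0, 0], "turn": [0, 0, 0]}, {"jaw": 0, "translation": [-0.3, 4.7, 0], "turn": [0, 0, 0]}, {"jaw": 0, "translation": [-0.35, 5.3, 0], "turn": [0, 0, 0]}, {"jaw": 0, "translation": [-0.4, 5.8, 0], "turn": [0, 0, 0]}, {"jaw": 0, "translation": [-0.4, 6.2, 0], "turn": [0, 0, 0]}, {"jaw": 0, "translation": [-0.45, 6.6, 0], "turn": [0, 0, 0]}]}}

```text
t: 14.38
eef_pos: [0.5445, 0.1817, 0.2234]
eef_rot: [0.684, 0.73, 0.001, 0.0]
contact_force: [2.5, -2.2, -0.1]
gripper_width: -0.0
```

```bash
python3 st.py
python3 - <<'E'
from h import *
a=env.capture("scene");b=env.capture("top")
u=lambda im,x0,y0,x1,y1:cv2.resize(im[y0:y1,x0:x1,::-1],(400,round(400*(y1-y0)/(x1-x0))),interpolation=cv2.INTER_CUBIC)
cv2.imwrite("pics/s6.png",np.hstack([u(a,290,70,410,190),u(b,90,150,210,270)]))
E
```

```text
t 14.38 pos [0.5445 0.1817 0.2234] ytool [9.979e-01 6.530e-02 9.000e-04] ztool [ 9.e-04  9.e-04 -1.e+00] F [ 2.46 -2.24 -0.09] T [-0.55 -0.42  0.02] w -0.0 q [ 0.32  0.52 -0.08  0.97  0.    1.83]
```

View pics/s6.png

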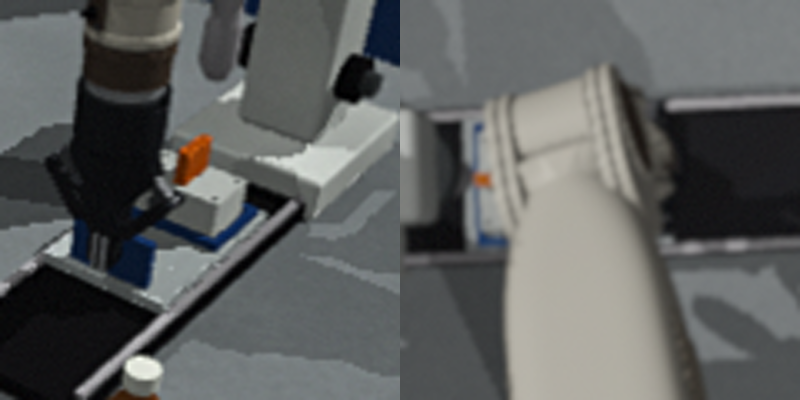

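Request:
{"api": "apply_moves", "payload": {"motion": [{"jaw": 0, "translation": [0, 0.3, 0], "turn": [0, 0, 0]}, {"jaw": 0, "translation": [-0.05, 0.6, 0], "turn": [0, 0, 0]}, {"jaw": 0, "translation": [-0.05, 0.9, 0], "turn": [0, 0, 0]}, {"jaw": 0, "translation": [-0.1, 1.2, 0], "turn": [0, 0, 0]}]}}

```text
t: 14.98
eef_pos: [0.5433, 0.1943, 0.2233]
eef_rot: [0.683, 0.73, 0.001, -0.001]
contact_force: [1.3, -2.9, -0.8]
gripper_width: -0.0005
```

```bash
python3 st.py
```

```text
t 14.97 pos [0.5433 0.1943 0.2233] ytool [9.978e-01 6.600e-02 4.000e-04] ztool [ 3.e-04  2.e-03 -1.e+00] F [ 1.33 -2.95 -0.77] T [-0.53 -0.38 -0.04] w -0.0005 q [ 0.34  0.53 -0.07  0.98  0.    1.85]
```

Request:
{"api": "apply_moves", "payload": {"motion": [{"jaw": 0, "translation": [0, 0.2, 0], "turn": [0, 0, 0]}, {"jaw": 0, "translation": [-0.05, 0.4, 0], "turn": [0, 0, 0]}, {"jaw": 0, "translation": [-0.05, 0.6, 0], "turn": [0, 0, 0]}]}}

```text
t: 15.35
eef_pos: [0.5429, 0.1998, 0.2234]
eef_rot: [0.684, 0.73, 0.0, 0.0]
contact_force: [1.3, -8.7, 2.8]
gripper_width: 0.0
```

```bash
python3 st.py
```

```text
t 15.35 pos [0.5429 0.1998 0.2234] ytool [9.979e-01 6.550e-02 7.000e-04] ztool [ 7.e-04 -4.e-04 -1.e+00] F [ 1.31 -8.75  2.79] T [-1.65 -0.27 -0.03] w 0.0 q [ 0.35  0.53 -0.06  0.98 -0.    1.86]
```

Force is rising, which suggests the hard stop. Pressing slightly further to confirm.

Request:
{"api": "apply_moves", "payload": {"motion": [{"jaw": 0, "translation": [0, 0.15, 0], "turn": [0, 0, 0]}, {"jaw": 0, "translation": [0, 0.3, 0], "turn": [0, 0, 0]}, {"jaw": 0, "translation": [0, 0.3, 0], "turn": [0, 0, 0]}]}}

```text
t: 15.72
eef_pos: [0.5428, 0.2007, 0.2234]
eef_rot: [0.684, 0.729, -0.002, 0.002]
contact_force: [1.2, -10.2, 2.8]
gripper_width: -0.0001
```

```bash
python3 st.py
```

```text
t 15.72 pos [0.5428 0.2007 0.2234] ytool [9.98e-01 6.34e-02 2.00e-04] ztool [ 6.0e-04 -6.4e-03 -1.0e+00] F [  1.22 -10.19   2.81] T [-2.03 -0.24 -0.03] w -0.0001 q [ 0.36  0.53 -0.06  0.98 -0.01  1.86]
```

Request:
{"api": "apply_moves", "payload": {"motion": [{"jaw": 0, "translation": [0, -0.5, 0], "turn": [0, 0, 0]}, {"jaw": 0, "translation": [0.1, -2, 0], "turn": [0, 0, 0]}, {"jaw": 0, "translation": [0.3, -5, 1], "turn": [0, 0, 0]}, {"jaw": 0, "translation": [0.3, -9, 5], "turn": [0, 0, 0]}, {"jaw": 0, "translation": [0.3, -14, 10], "turn": [0, 0, 0]}, {"jaw": 0, "translation": [0, -19, 12], "turn": [0, 0, 0]}, {"jaw": 0, "translation": [-5, -20, 12], "turn": [0, 0, 0]}, {"jaw": 0, "translation": [-10, -20, 12], "turn": [0, 0, 0]}, {"jaw": 0, "translation": [-15, -20, 12], "turn": [0, 0, 0]}, {"jaw": 0, "translation": [-15, -20, 12], "turn": [0, 0, 0]}]}}

```text
t: 16.98
eef_pos: [0.3888, 0.0005, 0.3427]
eef_rot: [0.684, 0.729, -0.003, 0.001]
contact_force: [1.2, -0.0, -0.4]
gripper_width: -0.0001
```

```bash
python3 st.py
python3 - <<'E'
from h import *
a=env.capture("scene");b=env.capture("top")
cv2.imwrite("pics/scene7.png",a[:,:,::-1]);cv2.imwrite("pics/top7.png",b[:,:,::-1])
u=lambda im,x0,y0,x1,y1:cv2.resize(im[y0:y1,x0:x1,::-1],(400,round(400*(y1-y0)/(x1-x0))),interpolation=cv2.INTER_CUBIC)
cv2.imwrite("pics/s7.png",np.hstack([u(a,300,70,410,180),u(b,80,150,190,260)]))
d=b[:,:,::-1][175:235,140:185]
d=cv2.resize(d,None,fx=6,fy=6,interpolation=cv2.INTER_CUBIC).astype(int)
for c,s,m in blobs((d[:,:,0]-d[:,:,2]>40),100):
    ys,xs=np.nonzero(m);p=np.c_[(xs+.5)/6-.5+140,(ys+.5)/6-.5+175]
    print(s,plane("top",[p.mean(0)],.082).round(4))
E
```

```text
t 16.98 pos [0.3888 0.0005 0.3427] ytool [ 0.998   0.0632 -0.0035] ztool [-0.0032 -0.0055 -1.    ] F [ 1.24 -0.03 -0.43] T [ 0.04 -0.03 -0.04] w -0.0001 q [ 0.    0.06 -0.37  1.14 -0.01  1.51]
[ 104   91   26  150 2773] [[0.5412 0.2107 0.082 ]]
```

View pics/s7.png

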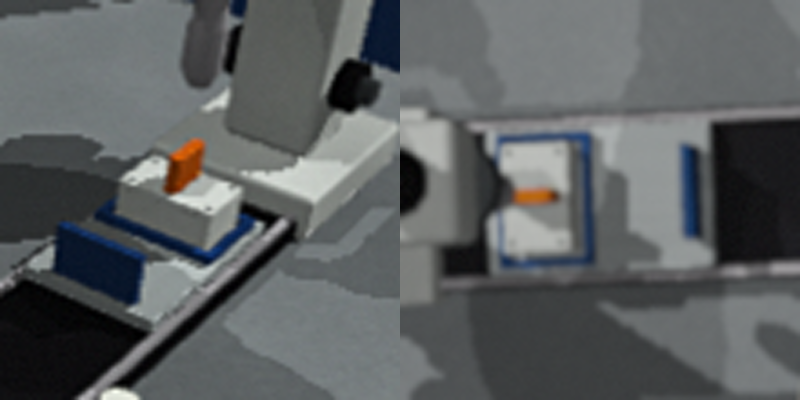

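View pics/scene7.png

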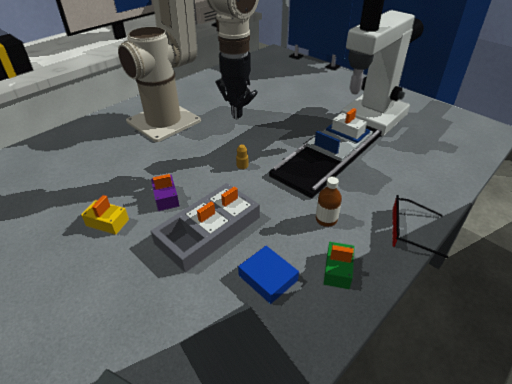

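Run:
```python
from h import *
a=cv2.imread("pics/scene7.png")[55:140,335:400]
cv2.imwrite("pics/z7.png",cv2.resize(a,None,fx=7,fy=7,interpolation=cv2.INTER_CUBIC))
b=cv2.imread("pics/top7.png")
u=cv2.resize(b[180:230,100:140],None,fx=6,fy=6,interpolation=cv2.INTER_CUBIC).astype(int)
for c,s,m in blobs(u[:,:,0]-u[:,:,2]>40,200):
    ct,_=cv2.findContours(m.astype(np.uint8),0,1);p=(max(ct,key=len).reshape(-1,2)+.5)/6-.5+[100,180]
    r=cv2.minAreaRect((plane("top",p,.044)[:,:2]*1000).astype(np.float32));print("rim",r)
# travel from plate, old pic same method
o=cv2.imread("pics/top0.png");d=cv2.resize(o[180:230,195:220],None,fx=6,fy=6,interpolation=cv2.INTER_CUBIC).astype(int)
for c,s,m in blobs(d[:,:,0]-d[:,:,2]>40,200):
    print("plate0",plane("top",[(c+.5)/6-.5+[195,180]],.082).round(4))
for s in (.15,.14,.13):
    pass
```

```text
rim ((534.7661743164062, 342.6100769042969), (111.50476837158203, 80.45801544189453), 2.9022412300109863)
rim ((478.6153869628906, 358.5793151855469), (38.767765045166016, 7.431641101837158), 84.85652923583984)
plate0 [[0.5517 0.0696 0.082 ]]
```

View pics/z7.png

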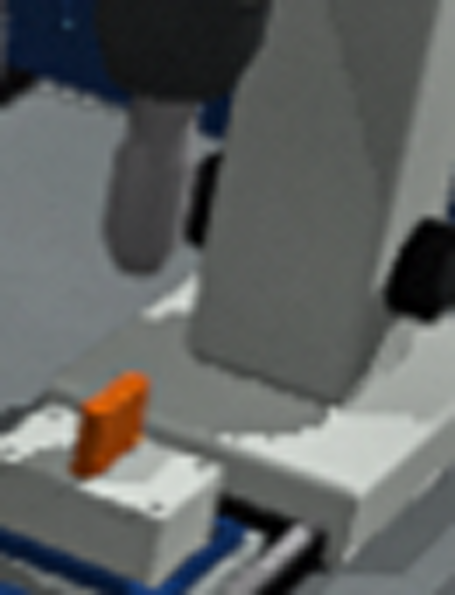

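Run:
```python
from h import *
for y in (250,258,265): print(plane("scene",[[335+138/7-.5,55+y/7-.5]],.17).round(4))
print("home nest if travel ok ->", proj("scene",[.5335,.342,.17]))
# fins of remaining + heavy in scene/top
b=cv2.imread("pics/top7.png");d=cv2.resize(b,None,fx=4,fy=4,interpolation=cv2.INTER_CUBIC).astype(int)
for c,s,m in blobs(d[:,:,2]-d[:,:,0]>60,100):
    q=(c+.5)/4-.5; print(q.round(1),s[2:],plane("top",[q],.08)[0].round(4),plane("top",[q],.11)[0].round(4))
```

```text
[[0.5235 0.3607 0.17  ]]
[[0.5278 0.3541 0.17  ]]
[[0.5314 0.3484 0.17  ]]
home nest if travel ok -> [[353.62887414  93.26748645]]
[210.9 105.3] [ 57  30 186] [0.8422 0.0605 0.08  ] [0.8348 0.0578 0.11  ]
[265.2 115.8] [  43   61 1387] [ 0.8126 -0.1068  0.08  ] [ 0.8058 -0.1061  0.11  ]
[191.2 115.6] [ 56  30 206] [0.8092 0.1203 0.08  ] [0.8025 0.1163 0.11  ]
[223.4 153.2] [ 29  46 476] [0.6943 0.0188 0.08  ] [0.6899 0.0169 0.11  ]
[116.2 203.5] [ 45  18 672] [0.5351 0.3422 0.08  ] [0.534  0.3337 0.11  ]
[278.9 213. ] [ 58  16 853] [ 0.515  -0.1529  0.08  ] [ 0.5143 -0.1513  0.11  ]
[303.6 213.4] [ 61  18 881] [ 0.515  -0.2279  0.08  ] [ 0.5142 -0.2247  0.11  ]
[352.5 279.3] [ 116  136 9459] [ 0.3175 -0.3791  0.08  ] [ 0.3208 -0.3729  0.11  ]
[303.6 270.3] [ 58  38 956] [ 0.3434 -0.2301  0.08  ] [ 0.3462 -0.2269  0.11  ]
```

Travel measured from the plate is about 141 mm plus the unknown starting offset. I'll press once more to be sure it is against the hard stop.

Request:
{"api": "apply_moves", "payload": {"motion": [{"jaw": 0, "translation": [5, 0, 0], "turn": [0, 0, 0]}, {"jaw": 0, "translation": [10, 1, 0], "turn": [0, 0, 0]}, {"jaw": 0, "translation": [15.7, 5, -1], "turn": [0, 0, 0]}, {"jaw": 0, "translation": [15.7, 10, -4], "turn": [0, 0, 0]}, {"jaw": 0, "translation": [15.7, 14, -9], "turn": [0, 0, 0]}, {"jaw": 0, "translation": [15.6, 16, -12], "turn": [0, 0, 0]}, {"jaw": 0, "translation": [15.6, 17.5, -12], "turn": [0, 0, 0]}, {"jaw": 0, "translation": [15.5, 18.5, -12], "turn": [0, 0, 0]}, {"jaw": 0, "translation": [15.5, 19.5, -12], "turn": [0, 0, 0]}, {"jaw": 0, "translation": [15.4, 20.0, -12], "turn": [0, 0, 0]}, {"jaw": 0, "translation": [15.4, 20.3, -12], "turn": [0, 0, 0]}, {"jaw": 0, "translation": [15.4, 20.6, -12], "turn": [0, 0, 0]}]}}

```text
t: 18.58
eef_pos: [0.5474, 0.2028, 0.2256]
eef_rot: [0.686, 0.728, -0.004, 0.008]
contact_force: [1.0, -19.3, 9.9]
gripper_width: -0.0002
```

Request:
{"api": "apply_moves", "payload": {"motion": [{"jaw": 0, "translation": [0, 0.3, 0], "turn": [0, 0, 0]}, {"jaw": 0, "translation": [0, 0.6, 0], "turn": [0, 0, 0]}, {"jaw": 0, "translation": [0, 0.6, 0], "turn": [0, 0, 0]}]}}

```text
t: 18.95
eef_pos: [0.5474, 0.2044, 0.226]
eef_rot: [0.688, 0.726, -0.008, 0.012]
contact_force: [0.8, -15.2, 3.3]
gripper_width: 0.0003
```

```bash
python3 st.py
```

```text
t 18.95 pos [0.5474 0.2044 0.226 ] ytool [0.9985 0.0545 0.0048] ztool [ 0.0063 -0.0278 -0.9996] F [  0.83 -15.24   3.3 ] T [-2.84 -0.03 -0.01] w 0.0003 q [ 0.36  0.54 -0.04  1.   -0.03  1.88]
```

The fingertip stays at y≈0.1997 under 10, 15 and 19 N (only the tool tilts), so the carriage is at the hard stop. Retreating.

Request:
{"api": "apply_moves", "payload": {"motion": [{"jaw": 0, "translation": [0, -0.6, 0], "turn": [0, 0, 0]}, {"jaw": 0, "translation": [0.1, -2, 0], "turn": [0, 0, 0]}, {"jaw": 0, "translation": [0.3, -5, 1], "turn": [0, 0, 0]}, {"jaw": 0, "translation": [0.3, -9, 5], "turn": [0, 0, 0]}, {"jaw": 0, "translation": [0.3, -14, 10], "turn": [0, 0, 0]}, {"jaw": 0, "translation": [0, -19, 12], "turn": [0, 0, 0]}, {"jaw": 0, "translation": [-5, -20, 12], "turn": [0, 0, 0]}, {"jaw": 0, "translation": [-10, -20, 12], "turn": [0, 0, 0]}, {"jaw": 0, "translation": [-15, -20, 12], "turn": [0, 0, 0]}, {"jaw": 0, "translation": [-15, -20, 12], "turn": [0, 0, 0]}, {"jaw": 0, "translation": [-15, -20, 12], "turn": [0, 0, 0]}]}}

```text
t: 20.32
eef_pos: [0.3978, 0.0042, 0.3467]
eef_rot: [0.688, 0.726, -0.007, 0.013]
contact_force: [0.2, -0.3, -0.1]
gripper_width: -0.0003
```

```bash
python3 st.py
python3 - <<'E'
from h import *
a=env.capture("scene");b=env.capture("top")
cv2.imwrite("pics/scene8.png",a[:,:,::-1])
u=lambda im,x0,y0,x1,y1:cv2.resize(im[y0:y1,x0:x1,::-1],(400,round(400*(y1-y0)/(x1-x0))),interpolation=cv2.INTER_CUBIC)
cv2.imwrite("pics/s8.png",np.hstack([u(a,300,70,410,180),u(b,80,150,190,260)]))
d=cv2.resize(b[175:235,140:185,::-1],None,fx=6,fy=6,interpolation=cv2.INTER_CUBIC).astype(int)
for c,s,m in blobs((d[:,:,0]-d[:,:,2]>40),100): print(plane("top",[(c+.5)/6-.5+[140,175]],.082).round(4))
E
```

```text
t 20.32 pos [0.3978 0.0042 0.3467] ytool [0.9985 0.0544 0.0077] ztool [ 0.0092 -0.0276 -0.9996] F [ 0.17 -0.28 -0.09] T [ 0.01 -0.01 -0.  ] w -0.0003 q [ 0.02  0.07 -0.35  1.14 -0.03  1.54]
[[0.5412 0.2107 0.082 ]]
```

View pics/s8.png

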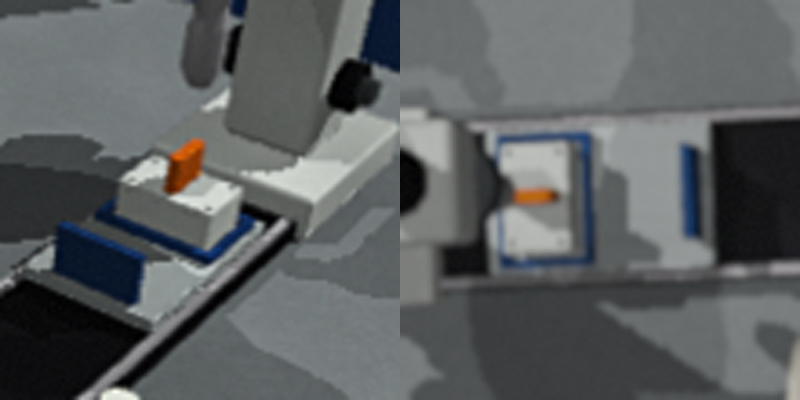

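The plate is unchanged at y=0.2107. The cassette sits level inside the rim and the arm is clear, so I hand in.

```bash
python3 -c "
from cell import env
env.close_job()"
```

```text
the job is handed in; nothing more can be done
```

The heavy cassette is in the blue-rimmed nest and the carriage is pushed home. I handed the job in at about 20 s; no verdict is reported.

**Finding it:** I weighed only one cassette, the first one I lifted (the -y end of the tray). It read 5.4–5.7 N, both in the pocket with the side force relieved and hanging free. That is far above the light range of about 2 N, so I never touched the other two.

**Placing it:** Both camera views agreed on a shift of about 2 mm in x and -3 mm in y before lowering. The cassette came to rest at the expected height (underside 36 mm), and I let go while the carriage was still out.

**Carriage home:** I pressed the blue plate twice. The fingertip did not move under 10 to 19 N, and the plate position stayed the same in the pictures.
- **Travel check:** the plate moved 141 mm in the pictures, which implies it started about 9 mm out. That fits the stated 0 to 20 mm.
- **Check that disagreed:** a rough sighting of the objective tip put it 3–18 mm beyond the nest centre. I trusted the hard-stop test instead.

**Last checks:** The last pictures show the cassette level inside the rim and the arm clear. The whole-scene picture taken just before the second press shows the two light cassettes seated and the bottle, spare objective and slide box where they began. I did not measure the bystanders again.

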